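# Set the bandsaw guide gap with a gauge

## Task

Set the bandsaw guide head on the bench: slide the setting gauge (wooden handle, steel blade) fully home in the gap, so that the handle's shoulder meets the bed, and turn the adjusting screw on top clockwise until the gauge just drags, taking a pull of about 5 N to slide it. Never clamp the gauge hard, leave the spare guide block and the lock ring beside the head where they lie, and finish with the gauge lying home in the gap under that light drag, everything let go.

Things in the scene. Friction and masses are not known exactly. Their poses are not given: they have to be found in the camera images.
- guide_head: Fixed guide head. Origin: on the bench under the screw axis; z up, +x along the gap, the way the gauge slides in. Foot 130 x 110 x 10 mm. Posts at y = +-34 mm (inner faces +-27) carry a bridge 80 to 98 mm high, x -15 to +15 mm. Below it a brass pad (22 mm in x, 18 in y) faces the steel bed, whose top is 40 mm above the bench.
- bed_end (a point): Handle-side end of the bed, mid-width, at its top edge: x = -80 mm, z = 40 mm in the head's frame; axes as the head's. The bed is 40 mm wide and runs 125 mm from here; from 10 mm in it has 5 mm high sides that leave a channel 25 mm wide for the blade.
- plunger: Plunger on the screw axis, carrying the sprung brass pad. The screw lowers it 2.0 mm per rad. Origin 49 mm above the bench at screw angle 0; the pad's underside is 0 to 4 mm below it, different each time, not measured. At the start the pad clears the gauge by 0.5 to 5 mm. Once it bears, its force on the gauge grows 5 N per mm (10 N per rad of screw); 20 N is clamped hard.
- gauge: Loose gauge, about 95 g: flat steel blade, upright wooden handle 50 (x) x 12 (y) x 30 mm high, to pinch from above. Origin: mid-handle, level with the blade's underside; handle z -10 to +20 mm, +x along the blade. Fully home the origin is at x = -105 mm in the head's frame (handle's front face, 25 mm ahead of the origin, on the bed's end); it starts drawn out 12 to 30 mm.
- gauge_tip (a point): Centre of the blade's far end, 150 mm ahead of the gauge's origin. The blade is 125 x 20 x 4 mm. With the pad bearing, the pull that slides the gauge steadily is about 1.2 times the pad's force (0.95 to 1.45: friction varies); just after stopping, the tool still feels 0.7 to 1.2 times that force. Pressing the handle down or up adds drag.
- screw_grip (a point): Grip point of the adjusting screw, on its vertical axis, 131 mm above the bench; x axis along its T-bar, which is 42 mm long, 12 mm thick and 28 mm high (top 138 mm, underside 110 mm above the bench, on a flat disc 34 mm across). The screw turns in place: it does not rise or sink.
- screw (a joint): Angle of the adjusting screw in rad; grows as it is turned clockwise seen from above, which lowers the pad. At 0 the bar lies along the guide head's x axis. Starts at 0 to 0.25; stops at 0 and 9. Friction 0.05 N m; stays where it is left.
- spare_block: Spare brass guide block 40 x 22 x 18 mm lying on the bench on the head's +y side (bystander). Origin: centre of its underside.
- lock_ring: Steel lock ring, 32 mm across, 10 mm high, lying on the bench on the head's -y side (bystander). Origin: centre of its underside.

How it is judged:
By the outcome, as a careful person would: the job done as asked, in the order asked, and still so for the second after the job is handed in, with the robot touching nothing.
It also fails if it takes over 72 s, if anything falls off the work surface, if the arm or the gripper's body presses on something with over 40 N, if the wrist force passes 120 N, or if a joint passes its speed limit or range.

## Robot

A 6-joint arm with a two-finger parallel gripper is mounted at the origin on the work surface. World frame = base frame: x ahead of the robot, y to its left, z up, the work surface at z = 0. Lengths are in m, angles in degrees, forces in N, time in s.
With the tool pointing down it reaches from about 0.4 to 0.825 m from the base axis. Payload 7 kg.
Tool frame: the origin (TCP) lies midway between the tips of the shut fingers; the grasp point (between the pads) lies 19 mm behind it; z points along the fingers, y is the line along which they close (so a half turn about z gives the same grasp; the last joint's range is limited). The gripper opens to 88 mm and grips with 3 to 60 N. Pads are 19 mm wide; open, the fingers measure 130 mm over their backs; the gripper's body (78 mm by 193 mm) begins 47 mm behind the grasp point.
Start: joints at [-47.034, 20.546, 0.682, 0, -70.136, -16.507], TCP at [0.301, -0.604, 0.227] pointing down, gripper open.
Joint ranges: [-176.03, 176.03], [-82.01, 121.73], [-58.28, 71.71], [-173.87, 95.51], [-174.79, -0.11], [-173.66, 173.66]. Speed limits (degrees/s): [136.94, 136.94, 172.46, 180, 180, 180].

## Interface

Orientations are given as [roll, pitch, yaw] about the fixed x, y, z axes, in that order (R = Rz(yaw) Ry(pitch) Rx(roll)).
In Python, from plant import ctrl gives the robot as it stands. The module is installed in compiled form; this text tells all that it offers.
- The arm moves only by the tool send_rows, never from a script. Its argument "plan" is a list that holds one entry, the list of rows, each a list of 6 numbers: the shift along the tool's x, y, z in cm, then the turn, a rotation vector about the tool's x, y, z in degrees. A call has 1 to 8 rows; each row is the pose to reach, as a shift and turn from the pose commanded when the call began, along the tool's axes at that moment; what a row does not reach only later rows make up. A row lasts 1/12 s, in which the tool goes at most 41.7 mm and 7.16 degrees, less where a joint would pass 70% of its speed; a pose out of reach is approached as far as the arm can. A call with a gripper value outside its range is refused whole. "fingers" is the opening, from 0 (shut) to 1 (fully open), set as the call begins (left out, the last holds). The fingers move at their own pace and stop on an object; the grip force is fixed at half the most. Time passes only in rows, so rows that repeat a pose let the fingers close. It gives the time, the measured TCP pose, the force, the opening and the grip force at its end, in the units of the state.
- ctrl.get_obs(): the state, without advancing time (a new reading comes with each control period).
- ctrl.snapshot(name): name is "scene" or "top" or "wrist"; returns a dict with "img" (420x560x3 uint8, red, green, blue), "K" (3x3 intrinsics, pixels), "pose" (4x4, takes a point from camera to world coordinates). Camera axes: x right, y down, z forward; pixel columns grow to the right and rows downward; lengths in m; the calibration is good to about 2 mm. A picture is of the moment at which its call begins. There is no depth.
- ctrl.close_job(): hands the job in; it is judged then, once.
The state is a dict: "clock": time; "joint_pos": joint angles; "qvel": joint speeds; "tau": joint torques, N m; "tool_pos": TCP position; "orientation": TCP orientation; "force": force on the tool from outside, world axes, zero at the start; "moment": the same for the moment, N m; "opening": finger opening in m; "gripper_force": force on a finger pad.
Only numpy, scipy, OpenCV 4.12 (cv2) and the standard library are available. Lean on these libraries where they do the work, as an engineer would, in place of code of your own. Each camera call takes 0.05 s, during which the arm holds its last target. There are 200 camera calls.

## Working session

There is one attempt and no reset: what is moved stays moved. The work goes in short steps, Python scripts to look and compute and a tool call to move; the robot and the scene stay as the last step left them, time stands still between calls to the robot, and variables do not carry over. Pictures are saved under pics/ and viewed, at most 10 in all, crops included, and the job is handed in when it is done.

Besides the shell and the picture viewer there is one more tool, called after "Request:" as a command line: name --argument value ..., lists and objects as JSON in quotes. send_rows: Moves the arm, as the interface text tells. Its arguments: {"type":"object","properties":{"plan":{"type":"array","items":{"type":"array","items":{"type":"array","items":{"type":"number"}}}},"fingers":{"type":"number"}},"required":["plan"]}

```bash
mkdir -p pics; python3 - <<'E'
from plant import ctrl
import cv2, numpy as np
o=ctrl.get_obs(); print({k:np.round(v,3).tolist() for k,v in o.items()})
for n in("scene","top"):
    s=ctrl.snapshot(n); cv2.imwrite(f"pics/{n}0.png",s["img"][:,:,::-1]); np.savez(f"pics/{n}0.npz",**s); print(n,s["K"].round(1).tolist(),s["pose"].round(4).tolist())
E
```

```text
{'clock': 0.0, 'joint_pos': [-47.035, 20.589, 0.634, -0.022, -70.135, -16.505], 'qvel': [-0.052, 0.151, -0.041, 0.048, 0.027, 0.017], 'tau': [-0.0, -58.271, 29.306, 6.997, 0.007, -0.0], 'tool_pos': [0.301, -0.604, 0.226], 'orientation': [179.907, -0.006, -153.547], 'force': [0.132, -0.332, 0.454], 'moment': [-0.055, -0.019, -0.013], 'gripper_force': 0.0, 'opening': 0.087}
scene [[519.4, 0.0, 278.8], [0.0, 519.4, 206.3], [0.0, 0.0, 1.0]] [[0.6849, 0.4214, -0.5945, 1.0664], [0.7286, -0.4093, 0.5492, -0.3941], [-0.0119, -0.8093, -0.5873, 0.5862], [0.0, 0.0, 0.0, 1.0]]
top [[500.4, 0.0, 276.6], [0.0, 500.4, 207.6], [0.0, 0.0, 1.0]] [[0.0259, -0.9899, 0.1395, 0.5027], [-0.9996, -0.0266, -0.0033, 0.0721], [0.0069, -0.1394, -0.9902, 0.8281], [0.0, 0.0, 0.0, 1.0]]
```

View pics/scene0.png

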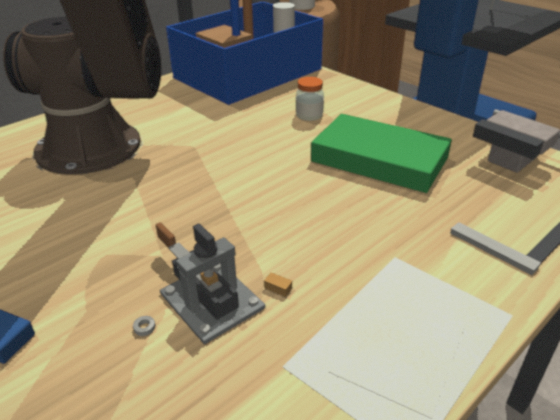

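View pics/top0.png

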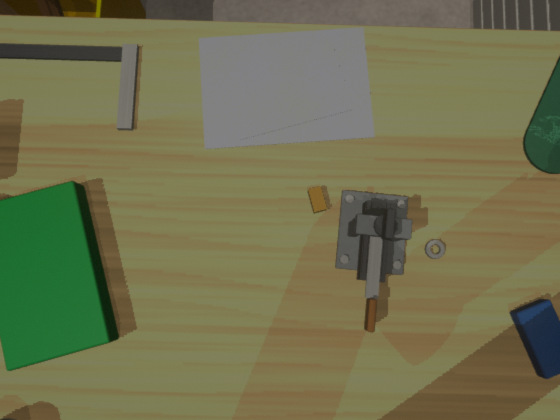

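The scene view shows the head near (210,285), the handle at (165,235), the brass block at (278,284) and the ring at (144,325). In the top view the head foot is about (372,233), the handle is (371,315), and +x points up the image. I'll zoom in next.

```bash
python3 - <<'E'
import cv2
i=cv2.imread("pics/top0.png")[185:335,300:450]; cv2.imwrite("pics/topc.png",cv2.resize(i,None,fx=4,fy=4,interpolation=cv2.INTER_CUBIC))
i=cv2.imread("pics/scene0.png")[215:345,130:300]; cv2.imwrite("pics/scenec.png",cv2.resize(i,None,fx=4.5,fy=4.5,interpolation=cv2.INTER_CUBIC))
E
```

```text
(no output)
```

View pics/topc.png

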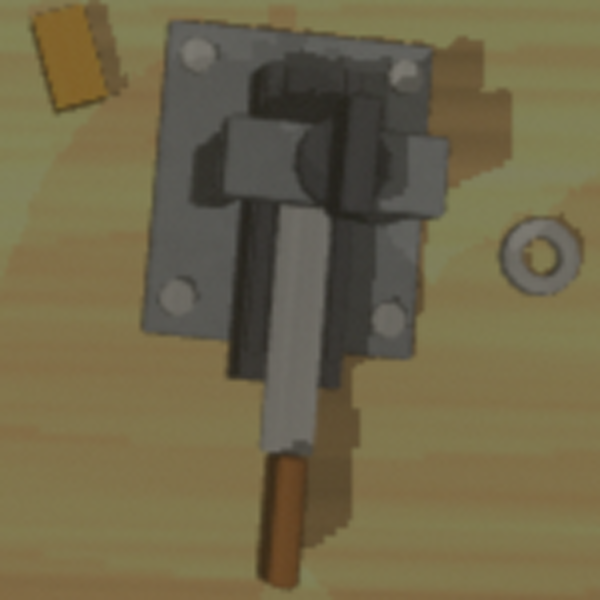

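View pics/scenec.png

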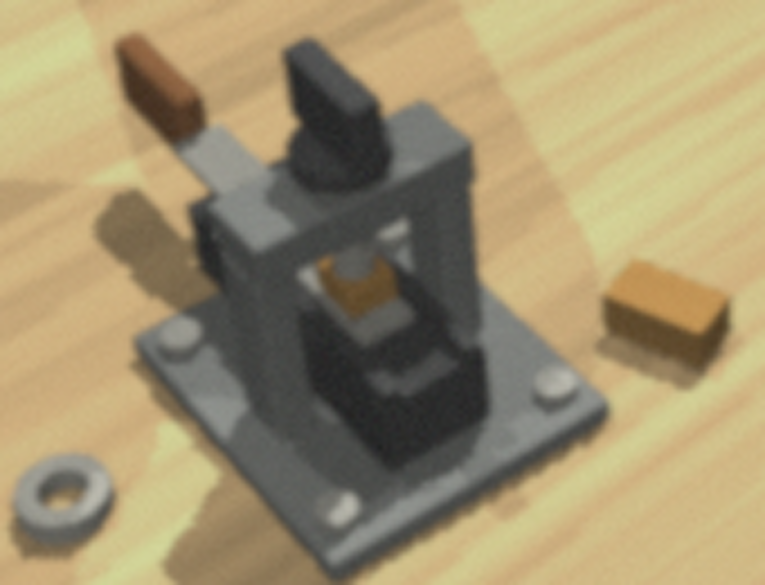

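Top crop, 4x:
- Foot corners: (168,20), (432,46), (413,357), (143,330).
- Bridge top: (228,115) to (443,218).
- Handle top: (275,455) to (298,588).
- T-bar top: (350,92) to (375,213).

Scene crop: the blade is on the bed under the raised brass pad, and the handle sits at (118..203, 36..140). I'll fit the poses to these points.

```bash
cat > fit.py <<'E'
import numpy as np
from scipy.optimize import least_squares
C={n:dict(np.load(f"pics/{n}0.npz")) for n in("scene","top")}
def proj(n,P):
    c=C[n]; T=np.linalg.inv(c["pose"]); q=(P@T[:3,:3].T+T[:3,3])@c["K"].T; return q[:,:2]/q[:,2:]
def pix(n,u):
    u=np.array(u,float)
    return u/4+[299.6,184.6] if n=="top" else u/4.5+[129.6,214.6]
def fit(obs,x0):
    obs=[(n,np.array(P)/1e3,pix(n,u)) for n,P,u in obs]
    def f(p):
        c,s=np.cos(p[2]),np.sin(p[2]); R=np.array([[c,-s,0],[s,c,0],[0,0,1]])
        return np.concatenate([(proj(n,P@R.T+[p[0],p[1],0])-u).ravel() for n,P,u in obs])
    r=least_squares(f,x0,loss="soft_l1"); return r.x,r.fun.reshape(-1,2)
foot=[[65,55,10],[65,-55,10],[-65,-55,10],[-65,55,10]]
br=[[15,41,98],[15,-41,98],[-15,-41,98],[-15,41,98]]
H=[("top",foot,[(168,20),(432,46),(413,357),(143,330)]),("top",br,[(228,115),(449,140),(443,218),(222,195)]),
("top",[[-80,20,40],[-80,-20,40]],[(228,378),(340,388)]),
("scene",foot[:3],[(607,405),(333,568),(138,342)]),("scene",br,[(470,147),(262,250),(212,197),(425,103)])]
hd=[[25,6,60],[25,-6,60],[-25,-6,60],[-25,6,60]]
G=[("top",hd,[(275,455),(307,457),(298,588),(268,583)]),("scene",hd,[(203,103),(185,122),(118,42),(138,36)])]
tb=[[21,6,138],[21,-6,138],[-21,-6,138],[-21,6,138]]
T=[("top",tb,[(350,92),(383,95),(375,213),(340,208)]),("scene",tb,[(385,105),(362,118),(288,50),(308,40)])]
for nm,o in(("head",H),("gauge",G),("bar",T)):
    for sub in (o,[x for x in o if x[0]=="top"],[x for x in o if x[0]=="scene"]):
        p,r=fit(sub,[.45,-.1,0]); print(nm,np.round(p[:2]*1e3,1),np.degrees(p[2]).round(2),"rms",np.sqrt((r**2).mean()).round(2))
E
python3 fit.py
```

```text
head [582.5 -88.3] -4.67 rms 0.96
head [582.5 -87.8] -4.4 rms 0.62
head [583.  -89.5] -4.83 rms 1.11
gauge [452.3 -78.2] -4.17 rms 1.35
gauge [451.8 -77.4] -3.71 rms 0.51
gauge [455.6 -81.8] -6.0 rms 1.08
bar [583.5 -88.7] -4.44 rms 0.86
bar [583.2 -88.3] -4.76 rms 0.26
bar [584.6 -90.1] -3.09 rms 0.98
```

Fit results: the head is at (583,-88.5) mm with yaw -4.6°. The gauge is at about (452.4,-78), so it is drawn out about 26 mm. I'll go above the handle with tool yaw -4.6°, which leaves j6 room for clockwise turning.

Request:
send_rows --plan '[[[-37.0, 40.3, 5.6, 0, 0, -149], [-37.0, 40.3, 5.6, 0, 0, -149], [-37.0, 40.3, 5.6, 0, 0, -149], [-37.0, 40.3, 5.6, 0, 0, -149], [-37.0, 40.3, 5.6, 0, 0, -149], [-37.0, 40.3, 5.6, 0, 0, -149], [-37.0, 40.3, 5.6, 0, 0, -149], [-37.0, 40.3, 5.6, 0, 0, -149]]]' --fingers 1

```text
clock: 0.77
tool_pos: [0.3925, -0.2838, 0.1923]
orientation: [180.0, 0.0, -95.9]
force: [1.5, 0.1, -0.4]
opening: 0.0871
gripper_force: 0.0
```

```bash
cat > go.py <<'E'
# usage: go.py x y z yaw (mm, deg) -> row from measured pose; prints state
import sys,numpy as np
from scipy.spatial.transform import Rotation as Ro
from plant import ctrl
o=ctrl.get_obs(); R=Ro.from_euler("xyz",o["orientation"],degrees=True)
print("t",round(float(o["clock"]),2),"j",np.round(o["joint_pos"],1),"p",np.round(np.array(o["tool_pos"])*1e3,1),"rpy",np.round(o["orientation"],2),"F",np.round(o["force"],2),"M",np.round(o["moment"],2),"op",round(float(o["opening"])*1e3,1))
if len(sys.argv)>1:
    a=list(map(float,sys.argv[1:])); T=Ro.from_euler("xyz",[180,0,a[3]],degrees=True)
    print("row",np.round(R.inv().apply(np.array(a[:3])-np.array(o["tool_pos"])*1e3)/10,2),(R.inv()*T).as_rotvec(degrees=True).round(2))
E
python3 go.py 452.4 -78 170 -4.6
```

```text
t 0.77 j [-12.5   4.  -25.6  -0.  -60.5   6.6] p [ 392.5 -283.8  192.3] rpy [ 1.800e+02  1.000e-02 -9.591e+01] F [ 1.54  0.08 -0.4 ] M [ 0.05 -0.11 -0.02] op 87.1
row [-21.09  -3.84   2.23] [-1.000e-02  1.000e-02 -9.131e+01]
```

Request:
send_rows --plan '[[[-21.1, -3.84, 2.2, 0, 0, -91.3], [-21.1, -3.84, 2.2, 0, 0, -91.3], [-21.1, -3.84, 2.2, 0, 0, -91.3], [-21.1, -3.84, 2.2, 0, 0, -91.3], [-21.1, -3.84, 2.2, 0, 0, -91.3], [-21.1, -3.84, 2.2, 0, 0, -91.3], [-21.1, -3.84, 2.2, 0, 0, -91.3], [-21.1, -3.84, 2.2, 0, 0, -91.3]]]'

```text
clock: 1.43
tool_pos: [0.4538, -0.0788, 0.1703]
orientation: [180.0, 0.0, -38.4]
force: [1.2, -0.6, 0.8]
opening: 0.0874
gripper_force: 0.0
```

```bash
python3 go.py 452.4 -78 80 -4.6
```

```text
t 1.43 j [ 14.7   2.8 -30.   -0.  -57.2  36.8] p [453.8 -78.8 170.3] rpy [ 1.7997e+02  3.0000e-02 -3.8440e+01] F [ 1.19 -0.56  0.79] M [-0.08  0.12  0.01] op 87.4
row [-0.15  0.01  9.03] [ 2.000e-02  4.000e-02 -3.384e+01]
```

Request:
send_rows --plan '[[[-0.1, 0, 3, 0, 0, -33.8], [-0.1, 0, 6, 0, 0, -33.8], [-0.1, 0, 9, 0, 0, -33.8], [-0.1, 0, 9, 0, 0, -33.8], [-0.1, 0, 9, 0, 0, -33.8], [-0.1, 0, 9, 0, 0, -33.8], [-0.1, 0, 9, 0, 0, -33.8]]]'

```text
clock: 2.02
tool_pos: [0.453, -0.0795, 0.0805]
orientation: [180.0, 0.0, -5.3]
force: [0.4, -0.4, 0.5]
opening: 0.0878
gripper_force: 0.0
```

```bash
python3 go.py 452.4 -78 32 -4.6; python3 - <<'E'
from plant import ctrl
import cv2, numpy as np
a=ctrl.snapshot("wrist"); b=ctrl.snapshot("scene")
w=a["img"][:,:,::-1]; c=cv2.resize(b["img"][195:345,110:300,::-1],(560,442))
cv2.imwrite("pics/w1.png",np.vstack([cv2.resize(w,(400,300)),cv2.resize(c,(400,300))]))
E
```

```text
t 2.02 j [ 14.7   9.2 -36.9   0.  -43.9  70. ] p [453.  -79.5  80.5] rpy [ 1.7999e+02  2.0000e-02 -5.3200e+00] F [ 0.38 -0.36  0.51] M [-0.12  0.12 -0.  ] op 87.8
row [-0.07 -0.14  4.85] [ 0.01  0.02 -0.72]
```

View pics/w1.png

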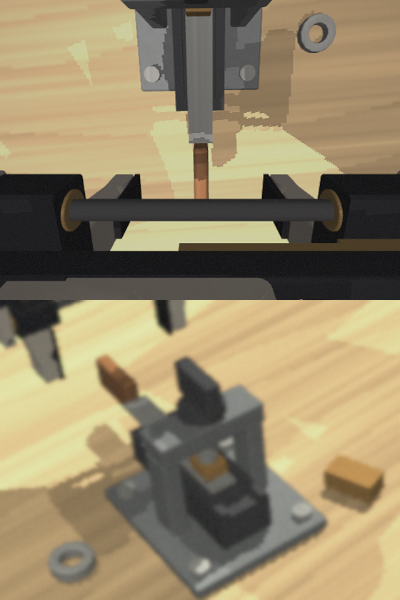

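In the wrist view the handle at column 201 lies midway between the fingers (137 and 264), and the blade runs straight into the channel. I'll descend and grip.

Request:
send_rows --plan '[[[-0.05, -0.1, 2.5, 0, 0, 0], [-0.05, -0.1, 4.85, 0, 0, 0.4], [-0.05, -0.1, 4.85, 0, 0, 0.4]]]'

```text
clock: 2.37
tool_pos: [0.4502, -0.0788, 0.0294]
orientation: [179.9, 0.3, -5.7]
force: [-0.5, -0.4, -0.5]
opening: 0.0875
gripper_force: 0.0
```

Request:
send_rows --plan '[[[0, 0, 0, 0, 0, 0], [0, 0, 0, 0, 0, 0], [0, 0, 0, 0, 0, 0], [0, 0, 0, 0, 0, 0], [0, 0, 0, 0, 0, 0], [0, 0, 0, 0, 0, 0]]]' --fingers 0

```text
clock: 2.87
tool_pos: [0.453, -0.0784, 0.0328]
orientation: [-180.0, -0.1, -5.6]
force: [-1.0, -0.4, -0.9]
opening: 0.0534
gripper_force: 0.0
```

```bash
python3 go.py 478 -80.1 32 -4.6
```

```text
t 2.87 j [ 14.8  13.6 -39.9   0.  -36.4  69.6] p [453.  -78.4  32.8] rpy [-1.7998e+02 -7.0000e-02 -5.5500e+00] F [-0.99 -0.41 -0.91] M [-0.1   0.18 -0.01] op 53.4
row [ 2.5  -0.07  0.08] [-0.02 -0.07 -0.95]
```

Request:
send_rows --plan '[[[0, 0, 0, 0, 0, -0.9], [0, 0, 0, 0, 0, -0.9], [0, 0, 0, 0, 0, -0.9], [0, 0, 0, 0, 0, -0.9], [0, 0, 0, 0, 0, -0.9], [0, 0, 0, 0, 0, -0.9], [0, 0, 0, 0, 0, -0.9], [0, 0, 0, 0, 0, -0.9]]]' --fingers 0

```text
clock: 3.53
tool_pos: [0.4525, -0.0784, 0.0321]
orientation: [180.0, 0.0, -4.6]
force: [-0.0, -1.0, -0.5]
opening: 0.0115
gripper_force: 30.0
```

```bash
python3 go.py 478 -80.1 32 -4.6
```

```text
t 3.53 j [ 14.8  13.7 -39.9  -0.  -36.4  70.5] p [452.5 -78.4  32.1] rpy [ 1.80e+02  1.00e-02 -4.65e+00] F [-0.01 -1.   -0.49] M [-0.09  0.2  -0.02] op 11.5
row [ 2.55 -0.04  0.01] [ 0.    0.01 -0.05]
```

Request:
send_rows --plan '[[[0.3, 0, 0, 0, 0, 0], [0.7, 0, 0, 0, 0, 0], [1.1, 0, 0, 0, 0, 0], [1.5, 0, 0, 0, 0, 0], [1.9, 0, 0, 0, 0, 0], [2.1, 0, 0, 0, 0, 0], [2.2, 0, 0, 0, 0, 0], [2.2, 0, 0, 0, 0, 0]]]'

```text
clock: 4.2
tool_pos: [0.4747, -0.0803, 0.0321]
orientation: [180.0, -0.0, -4.7]
force: [-0.0, -0.4, -0.3]
opening: 0.0118
gripper_force: 30.0
```

Request:
send_rows --plan '[[[0.1, 0, 0, 0, 0, 0], [0.15, 0, 0, 0, 0, 0], [0.2, 0, 0, 0, 0, 0], [0.25, 0, 0, 0, 0, 0], [0.3, 0, 0, 0, 0, 0], [0.3, 0, 0, 0, 0, 0]]]'

```text
clock: 4.7
tool_pos: [0.4777, -0.0804, 0.0321]
orientation: [-180.0, -0.0, -4.6]
force: [-0.4, 0.3, -0.4]
opening: 0.0117
gripper_force: 30.0
```

Not in contact yet, so I'll advance slowly.

Request:
send_rows --plan '[[[0.05, 0, 0, 0, 0, 0], [0.1, 0, 0, 0, 0, 0], [0.1, 0, 0, 0, 0, 0]]]'

```text
clock: 4.95
tool_pos: [0.4786, -0.0806, 0.0321]
orientation: [-180.0, -0.0, -4.7]
force: [0.1, 0.1, -1.5]
opening: 0.0117
gripper_force: 30.0
```

Request:
send_rows --plan '[[[0.05, 0, 0, 0, 0, 0], [0.1, 0, 0, 0, 0, 0], [0.1, 0, 0, 0, 0, 0]]]'

```text
clock: 5.2
tool_pos: [0.4792, -0.0806, 0.0321]
orientation: [180.0, 0.0, -4.7]
force: [-1.1, 0.6, -0.2]
opening: 0.0121
gripper_force: 30.0
```

Request:
send_rows --plan '[[[0.05, 0, 0, 0, 0, 0], [0.1, 0, 0, 0, 0, 0], [0.1, 0, 0, 0, 0, 0]]]'

```text
clock: 5.45
tool_pos: [0.4792, -0.0807, 0.0321]
orientation: [180.0, 0.1, -4.7]
force: [-6.6, 2.8, 5.7]
opening: 0.0118
gripper_force: 30.0
```

Request:
send_rows --plan '[[[0.05, 0, 0, 0, 0, 0], [0.1, 0, 0, 0, 0, 0], [0.1, 0, 0, 0, 0, 0]]]'

```text
clock: 5.7
tool_pos: [0.4792, -0.0808, 0.0321]
orientation: [180.0, 0.2, -4.7]
force: [-9.8, 6.0, 10.0]
opening: 0.0118
gripper_force: 30.0
```

Contact at x=0.4792, so the gauge is home. I'll relax the push, open and lift.

Request:
send_rows --plan '[[[-0.18, 0, 0, 0, 0, 0], [-0.18, 0, 0, 0, 0, 0]]]'

```text
clock: 5.87
tool_pos: [0.4792, -0.0807, 0.0321]
orientation: [180.0, 0.0, -4.6]
force: [-3.0, 0.4, 0.9]
opening: 0.0119
gripper_force: 30.0
```

Request:
send_rows --plan '[[[0, 0, 0, 0, 0, 0], [0, 0, 0, 0, 0, 0], [0, 0, 0, 0, 0, 0], [0, 0, -4, 0, 0, 0], [0, 0, -8, 0, 0, 0], [0, 0, -12, 0, 0, 0], [4, 0, -12.3, 0, 0, 0], [8, 0, -12.3, 0, 0, 0]]]' --fingers 0.45

```text
clock: 6.53
tool_pos: [0.5624, -0.0869, 0.1617]
orientation: [-179.8, -0.7, -4.6]
force: [1.4, -0.1, 0.0]
opening: 0.0392
gripper_force: 0.0
```

```bash
python3 go.py 583.2 -88.5 114 -4.6;python3 - <<'E'
from plant import ctrl
import cv2, numpy as np
b=ctrl.snapshot("scene"); np.save("pics/s2.npy",b["img"])
a=ctrl.snapshot("wrist")
cv2.imwrite("pics/s2.png",np.vstack([cv2.resize(b["img"][255:305,180:250,::-1],(420,300),interpolation=2),cv2.resize(a["img"][:,:,::-1],(420,300))]))
E
```

```text
t 6.53 j [ 10.9  13.2 -18.7   0.  -57.4  74.5] p [562.4 -86.9 161.7] rpy [-179.85   -0.67   -4.58] F [ 1.4  -0.14  0.04] M [ 0.02 -0.03  0.03] op 39.2
row [2.03 0.   4.8 ] [-0.15 -0.67  0.02]
```

View pics/s2.png

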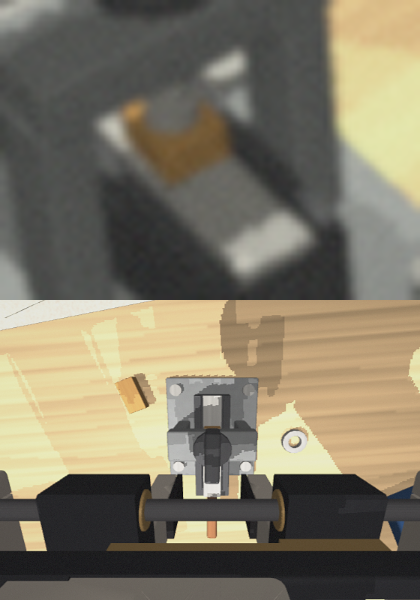

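The blade is now fully through the channel, and the bar is centred between the fingers. The pad's lower front corners are at crop px (175,183) and (232,152). I'll estimate the clearance from those while moving onto the bar.

```bash
python3 - <<'E'
import numpy as np
d=np.load("pics/scene0.npz"); T=np.linalg.inv(d["pose"])
def pr(p): 
    q=d["K"]@(T[:3,:3]@p+T[:3,3]); return q[:2]/q[2]
for yaw in(-4.6,):
  c,s=np.cos(np.radians(yaw)),np.sin(np.radians(yaw))
  W=lambda x,y,z: np.array([.583+(c*x-s*y)/1e3,-.0887+(s*x+c*y)/1e3,z/1e3])
  for z in(44,46,48,50): print(z,[((pr(W(x,y,z))+.5-[180,255])*6).round(0).tolist() for x,y in((11,-9),(11,9))])
  print("blade tip",[((pr(W(45,y,44))+.5-[180,255])*6).round(0).tolist() for y in(-10,10)], "bridge", [((pr(W(15,y,98))+.5-[130,215])*4.5).round(0).tolist() for y in(-41,41)])
E
```

```text
44 [[178.0, 195.0], [239.0, 162.0]]
46 [[177.0, 189.0], [239.0, 156.0]]
48 [[176.0, 183.0], [238.0, 151.0]]
50 [[175.0, 178.0], [237.0, 145.0]]
blade tip [[251.0, 276.0], [321.0, 238.0]] bridge [[260.0, 254.0], [481.0, 143.0]]
```

Request:
send_rows --plan '[[[1.0, 0, 0.5, 0, -0.6, 0], [2.0, 0, 1.5, 0, -0.6, 0], [2.0, 0, 3.2, 0, -0.6, 0], [2.0, 0, 4.8, 0, -0.6, 0], [2.0, 0, 4.8, 0, -0.6, 0]]]'

```text
clock: 7.05
tool_pos: [0.5772, -0.0889, 0.1031]
orientation: [180.0, 0.9, -4.7]
force: [-1.4, -0.5, -0.6]
opening: 0.0398
gripper_force: 0.0
```

Request:
send_rows --plan '[[[0, 0, 0, 0, 0, 0], [0, 0, 0, 0, 0, 0], [0, 0, 0, 0, 0, 0], [0, 0, 0, 0, 0, 0], [0, 0, 0, 0, 0, 0], [0, 0, 0, 0, 0, 0], [0, 0, 0, 0, 0, 0], [0, 0, 0, 0, 0, 0]]]' --fingers 0

```text
clock: 7.72
tool_pos: [0.5793, -0.0888, 0.1071]
orientation: [-180.0, 0.6, -4.7]
force: [2.2, -2.0, -10.1]
opening: 0.0315
gripper_force: 30.0
```

```bash
python3 go.py 583.2 -88.5 113.5 -4.6
```

```text
t 7.72 j [ 10.3  18.6 -19.1  -0.2 -52.9  75.2] p [579.3 -88.8 107.1] rpy [-180.      0.6    -4.66] F [  2.16  -2.   -10.1 ] M [-0.58 -0.76  0.03] op 31.5
row [ 0.38 -0.06 -0.65] [-0.    0.6  -0.06]
```

It dipped low and pinched the disc rather than the bar. I'll open, rise and settle.

Request:
send_rows --plan '[[[0, 0, 0, 0, 0, 0], [0, 0, 0, 0, 0, 0], [0.38, 0, -0.3, 0, 0.6, 0], [0.38, 0, -0.65, 0, 0.6, 0], [0.38, 0, -0.65, 0, 0.6, 0], [0.38, 0, -0.65, 0, 0.6, 0]]]' --fingers 0.5

```text
clock: 8.22
tool_pos: [0.5837, -0.089, 0.1145]
orientation: [-180.0, -0.1, -4.6]
force: [1.0, 0.6, -0.4]
opening: 0.0438
gripper_force: 0.0
```

```bash
python3 go.py 583.2 -88.5 113.5 -4.6
```

```text
t 8.22 j [ 10.3  18.1 -18.8   0.  -53.   75.1] p [583.7 -89.  114.5] rpy [-1.7998e+02 -9.0000e-02 -4.6400e+00] F [ 1.02  0.63 -0.43] M [-0.15  0.17  0.05] op 43.8
row [-0.06 -0.04  0.1 ] [-0.02 -0.09 -0.04]
```

Request:
send_rows --plan '[[[0, 0, 0, 0, 0, 0], [0, 0, 0, 0, 0, 0], [0, 0, 0, 0, 0, 0], [0, 0, 0, 0, 0, 0], [0, 0, 0, 0, 0, 0], [0, 0, 0, 0, 0, 0], [0, 0, 0, 0, 0, 0], [0, 0, 0, 0, 0, 0]]]' --fingers 0

```text
clock: 8.88
tool_pos: [0.5832, -0.0891, 0.1135]
orientation: [180.0, 0.0, -4.7]
force: [0.2, 0.0, 0.5]
opening: 0.012
gripper_force: 30.0
```

```bash
python3 go.py 583.2 -88.5 113.5 -4.6
```

```text
t 8.88 j [ 10.3  18.2 -18.8  -0.  -53.   75.1] p [583.2 -89.1 113.5] rpy [ 1.80e+02  1.00e-02 -4.65e+00] F [0.18 0.03 0.47] M [-0.15  0.1   0.08] op 12.0
row [-0.   -0.06 -0.  ] [ 0.    0.01 -0.05]
```

Request:
send_rows --plan '[[[0, 0, 0, 0, 0, 6.5], [0, 0, 0, 0, 0, 13], [0, 0, 0, 0, 0, 19.5], [0, 0, 0, 0, 0, 26], [0, 0, 0, 0, 0, 32], [0, 0, 0, 0, 0, 38], [0, 0, 0, 0, 0, 44], [0, 0, 0, 0, 0, 50]]]'

```text
clock: 9.55
tool_pos: [0.5827, -0.0898, 0.1135]
orientation: [179.9, -0.0, -54.9]
force: [-0.6, -3.2, -0.8]
opening: 0.0117
gripper_force: 30.0
```

Request:
send_rows --plan '[[[0, 0, 0, 0, 0, 6], [0, 0, 0, 0, 0, 12], [0, 0, 0, 0, 0, 18], [0, 0, 0, 0, 0, 24], [0, 0, 0, 0, 0, 30], [0, 0, 0, 0, 0, 36], [0, 0, 0, 0, 0, 40], [0, 0, 0, 0, 0, 40]]]'

```text
clock: 10.22
tool_pos: [0.5821, -0.0899, 0.1134]
orientation: [179.9, -0.1, -94.8]
force: [-3.7, -4.8, 1.0]
opening: 0.0119
gripper_force: 30.0
```

Request:
send_rows --plan '[[[0, 0, 0, 0, 0, 0], [0, 0, 0, 0, 0, 0]]]'

```text
clock: 10.38
tool_pos: [0.5821, -0.0899, 0.1135]
orientation: [179.9, -0.1, -94.5]
force: [-3.6, -4.7, 1.9]
opening: 0.0116
gripper_force: 30.0
```

```bash
python3 go.py 478.8 -80.4 160 -4.6
```

```text
t 10.38 j [ 10.2  18.2 -18.9   0.  -53.1 -14.8] p [582.1 -89.9 113.5] rpy [ 1.7988e+02 -7.0000e-02 -9.4520e+01] F [-3.64 -4.65  1.86] M [-1.57  1.35 -0.02] op 11.6
row [-0.13 10.38 -4.63] [ 1.500e-01  4.000e-02 -8.992e+01]
```

Request:
send_rows --plan '[[[0, 0, 0, 0, 0, 0], [0, 0, 0, 0, 0, 0], [0, 0, -3, 0, 0, 0], [0, 0, -4.6, 0, 0, 0], [-0.1, 4, -4.6, 0, 0, -7], [-0.1, 8, -4.6, 0, 0, -14], [-0.1, 10.3, -4.6, 0, 0, -21], [-0.1, 10.3, -4.6, 0, 0, -28]]]' --fingers 0.45

```text
clock: 11.05
tool_pos: [0.4766, -0.0794, 0.1599]
orientation: [-180.0, 0.1, -66.2]
force: [-0.7, 0.5, -0.0]
opening: 0.0394
gripper_force: 0.0
```

Request:
send_rows --plan '[[[0, 0, 0, 0, 0, -62], [0, 0, 0, 0, 0, -62], [0, 0, 0, 0, 0, -62], [0, 0, 0, 0, 0, -62], [0, 0, 0, 0, 0, -62], [0, 0, 0, 0, 0, -62], [0, 0, 0, 0, 0, -62], [0, 0, 0, 0, 0, -62]]]'

```text
clock: 11.72
tool_pos: [0.4811, -0.0793, 0.1597]
orientation: [-180.0, -0.1, -8.9]
force: [-0.2, 0.3, 1.1]
opening: 0.0393
gripper_force: 0.0
```

Request:
send_rows --plan '[[[0, 0, 0, 0, 0, -5], [0, 0, 0, 0, 0, -5]]]'

```text
clock: 11.88
tool_pos: [0.4811, -0.0794, 0.1598]
orientation: [-180.0, -0.0, -4.1]
force: [-0.6, 0.9, 1.2]
opening: 0.0395
gripper_force: 0.0
```

```bash
python3 go.py 479.2 -80.5 32.1 -4.6
```

```text
t 11.88 j [ 13.8   6.1 -27.9  -0.  -56.   72.2] p [481.1 -79.4 159.8] rpy [-1.7997e+02 -5.0000e-02 -4.0500e+00] F [-0.56  0.95  1.22] M [-0.12  0.08 -0.01] op 39.5
row [-0.19  0.13 12.77] [-0.03 -0.05  0.55]
```

Request:
send_rows --plan '[[[-0.2, 0.13, 4, 0, 0, 0.5], [-0.2, 0.13, 8, 0, 0, 0.5], [-0.2, 0.13, 11, 0, 0, 0.5], [-0.2, 0.13, 12.4, 0, 0, 0.5], [-0.2, 0.13, 12.75, 0, 0, 0.5], [-0.2, 0.13, 12.75, 0, 0, 0.5]]]'

```text
clock: 12.38
tool_pos: [0.4783, -0.0809, 0.0313]
orientation: [180.0, 0.1, -4.9]
force: [0.4, -0.7, 0.7]
opening: 0.0396
gripper_force: 0.0
```

Request:
send_rows --plan '[[[0, 0, 0, 0, 0, 0], [0, 0, 0, 0, 0, 0], [0, 0, 0, 0, 0, 0], [0, 0, 0, 0, 0, 0], [0, 0, 0, 0, 0, 0], [0, 0, 0, 0, 0, 0], [0, 0, 0, 0, 0, 0]]]' --fingers 0

```text
clock: 12.97
tool_pos: [0.4791, -0.0808, 0.0329]
orientation: [-180.0, -0.1, -4.8]
force: [-1.2, 0.8, 8.6]
opening: 0.0115
gripper_force: 30.0
```

Request:
send_rows --plan '[[[-0.05, 0, 0, 0, 0, 0], [-0.1, 0, 0, 0, 0, 0], [-0.15, 0, 0, 0, 0, 0], [-0.2, 0, 0, 0, 0, 0], [-0.25, 0, 0, 0, 0, 0], [-0.3, 0, 0, 0, 0, 0], [-0.35, 0, 0, 0, 0, 0], [-0.4, 0, 0, 0, 0, 0]]]'

```text
clock: 13.63
tool_pos: [0.4782, -0.08, 0.0329]
orientation: [-179.9, -0.4, -4.8]
force: [10.9, -2.0, -4.3]
opening: 0.0116
gripper_force: 30.0
```

Request:
send_rows --plan '[[[-0.05, 0, 0, 0, 0, 0], [-0.1, 0, 0, 0, 0, 0], [-0.15, 0, 0, 0, 0, 0], [-0.2, 0, 0, 0, 0, 0]]]'

```text
clock: 13.97
tool_pos: [0.4763, -0.0798, 0.0329]
orientation: [-179.9, -0.4, -4.8]
force: [10.4, -1.8, -4.0]
opening: 0.0124
gripper_force: 30.0
```

Request:
send_rows --plan '[[[-0.05, 0, 0, 0, 0, 0], [-0.1, 0, 0, 0, 0, 0], [-0.15, 0, 0, 0, 0, 0]]]'

```text
clock: 14.22
tool_pos: [0.4749, -0.0796, 0.0329]
orientation: [-179.9, -0.4, -4.8]
force: [10.9, -1.5, -4.2]
opening: 0.0117
gripper_force: 30.0
```

Request:
send_rows --plan '[[[-0.05, 0, 0.06, 0, 0, 0], [-0.1, 0, 0.12, 0, 0, 0], [-0.15, 0, 0.12, 0, 0, 0], [-0.2, 0, 0.12, 0, 0, 0], [-0.25, 0, 0.12, 0, 0, 0]]]'

```text
clock: 14.63
tool_pos: [0.4745, -0.0793, 0.0328]
orientation: [-179.9, -0.6, -4.8]
force: [13.1, -2.5, 1.5]
opening: 0.0121
gripper_force: 30.0
```

Request:
send_rows --plan '[[[-0.05, 0, 0, 0, 0, 0], [-0.1, 0, 0, 0, 0, 0], [-0.15, 0, 0, 0, 0, 0]]]'

```text
clock: 14.88
tool_pos: [0.4733, -0.079, 0.0329]
orientation: [-179.9, -0.6, -4.8]
force: [13.0, -2.8, 1.4]
opening: 0.012
gripper_force: 30.0
```

Pull is about 12.5 N, above target. I'll push it back home and then back the screw off slightly.

Request:
send_rows --plan '[[[0.2, 0, -0.04, 0, 0, 0], [0.4, 0, -0.04, 0, 0, 0], [0.6, 0, -0.04, 0, 0, 0], [0.8, 0, -0.04, 0, 0, 0], [1.0, 0, -0.04, 0, 0, 0], [1.15, 0, -0.04, 0, 0, 0], [1.25, 0, -0.04, 0, 0, 0]]]'

```text
clock: 15.47
tool_pos: [0.474, -0.08, 0.0316]
orientation: [-180.0, 0.5, -4.9]
force: [-26.3, 21.7, 36.7]
opening: 0.0116
gripper_force: 30.1
```

Request:
send_rows --plan '[[[0.05, 0, 0, 0, 0, 0], [0.1, 0, 0, 0, 0, 0], [0.15, 0, 0, 0, 0, 0]]]'

```text
clock: 15.72
tool_pos: [0.4742, -0.0802, 0.0313]
orientation: [180.0, 0.6, -4.9]
force: [-28.0, 21.4, 38.4]
opening: 0.0118
gripper_force: 30.1
```

Unexpected jam: I'll relax at once and look.

Request:
send_rows --plan '[[[-0.5, 0, 0, 0, 0, 0], [-0.8, 0, 0, 0, 0, 0], [-0.8, 0, 0, 0, 0, 0]]]'

```text
clock: 15.97
tool_pos: [0.474, -0.0797, 0.0317]
orientation: [-179.9, -0.1, -4.8]
force: [1.7, 5.0, 4.6]
opening: 0.0118
gripper_force: 30.0
```

```bash
python3 go.py 479.2 -80.5 32.1 -4.6; python3 - <<'E'
from plant import ctrl
import cv2, numpy as np
t=ctrl.snapshot("top")["img"][195:335,320:440,::-1]; s=ctrl.snapshot("scene")["img"][200:340,110:270,::-1]
cv2.imwrite("pics/j.png",np.vstack([cv2.resize(t,(340,300),interpolation=2),cv2.resize(s,(340,298),interpolation=2)]))
E
```

```text
t 15.97 j [ 14.   15.4 -37.4  -0.  -37.1  71.2] p [474.  -79.7  31.7] rpy [-1.7995e+02 -1.3000e-01 -4.8200e+00] F [1.7  4.99 4.59] M [ 1.72 -0.21  0.2 ] op 11.8
row [ 0.53  0.03 -0.04] [-0.05 -0.13 -0.22]
```

View pics/j.png

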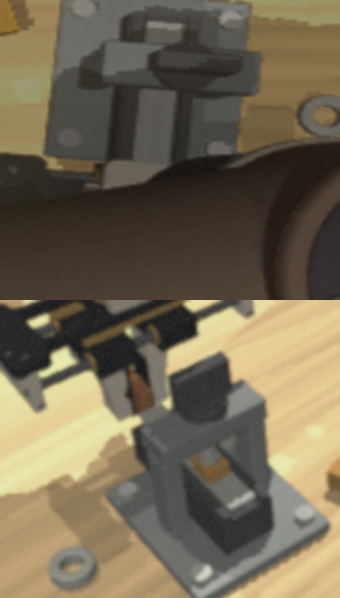

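The picture shows the fingers still on the handle and the blade tip at about (240,500), but it doesn't resolve the slide. I'll compare the tip edge numerically with the home picture.

```bash
python3 - <<'E'
from plant import ctrl
import numpy as np
from scipy.ndimage import map_coordinates as mc
d=np.load("pics/scene0.npz"); T=np.linalg.inv(d["pose"])
c,s=np.cos(np.radians(-4.6)),np.sin(np.radians(-4.6))
def pr(x,y,z=44):
    q=d["K"]@(T[:3,:3]@np.array([.583+(c*x-s*y)/1e3,-.0887+(s*x+c*y)/1e3,z/1e3])+T[:3,3]); return q[:2]/q[2]
xs=np.arange(14,60,2)
for n,im in(("start",d["img"]),("home",np.load("pics/s2.npy")),("now",ctrl.snapshot("scene")["img"])):
    g=im.astype(float).mean(2); P=np.mean([[mc(g,pr(x,y)[::-1].reshape(2,1),order=1)[0] for x in xs] for y in(-6,-3,0,3,6)],0)
    print(n,P.round(0).astype(int).tolist())
E
```

```text
start [91, 89, 82, 69, 54, 47, 46, 47, 45, 46, 47, 53, 63, 70, 73, 72, 65, 52, 45, 44, 44, 44, 44]
home [102, 101, 102, 102, 102, 101, 101, 103, 110, 133, 160, 172, 174, 173, 161, 129, 91, 64, 51, 50, 50, 50, 49]
now [106, 106, 105, 105, 105, 106, 106, 107, 114, 137, 165, 162, 132, 99, 83, 83, 74, 60, 52, 51, 51, 52, 52]
```

The gauge really is about 6 mm out. Pushing couples into down and sideways load, which adds drag. I'll push with z and y compensation.

Request:
send_rows --plan '[[[0, -0.05, -0.1, 0, 0, 0], [0.1, -0.1, -0.15, 0, 0, 0], [0.2, -0.13, -0.2, 0, 0, 0], [0.3, -0.16, -0.25, 0, 0, 0]]]'

```text
clock: 16.45
tool_pos: [0.4741, -0.0795, 0.0328]
orientation: [179.9, 0.2, -4.9]
force: [-2.9, 0.7, -4.4]
opening: 0.0123
gripper_force: 30.0
```

Request:
send_rows --plan '[[[0.05, 0, 0, 0, 0, 0], [0.1, 0, 0, 0, 0, 0]]]'

```text
clock: 16.62
tool_pos: [0.4741, -0.0797, 0.0326]
orientation: [179.9, 0.3, -4.9]
force: [-7.5, 3.1, -3.1]
opening: 0.0118
gripper_force: 30.0
```

Request:
send_rows --plan '[[[0.05, -0.02, 0, 0, 0, 0], [0.1, -0.04, -0.02, 0, 0, 0], [0.15, -0.06, -0.05, 0, 0, 0]]]'

```text
clock: 16.87
tool_pos: [0.4741, -0.0795, 0.0328]
orientation: [179.9, 0.5, -5.0]
force: [-10.2, 0.8, -2.2]
opening: 0.0115
gripper_force: 30.0
```

Request:
send_rows --plan '[[[0.05, -0.02, -0.03, 0, 0, 0], [0.1, -0.03, -0.06, 0, 0, 0]]]'

```text
clock: 17.03
tool_pos: [0.4742, -0.0794, 0.0331]
orientation: [179.9, 0.6, -5.0]
force: [-12.0, 1.2, -2.7]
opening: 0.0121
gripper_force: 30.0
```

Request:
send_rows --plan '[[[0.05, -0.01, -0.02, 0, 0, 0], [0.1, -0.03, -0.04, 0, 0, 0], [0.15, -0.05, -0.06, 0, 0, 0], [0.2, -0.07, -0.08, 0, 0, 0]]]'

```text
clock: 17.37
tool_pos: [0.4748, -0.0792, 0.0335]
orientation: [179.9, 0.7, -5.0]
force: [-13.8, 1.4, -2.1]
opening: 0.0115
gripper_force: 30.0
```

```bash
python3 go.py 479.2 -80.5 32.1 -4.6
```

```text
t 17.37 j [ 13.9  15.7 -36.5  -0.2 -38.5  71.2] p [474.8 -79.2  33.5] rpy [179.87   0.69  -5.01] F [-13.79   1.43  -2.12] M [0.42 4.96 0.01] op 11.5
row [0.45 0.1  0.13] [ 0.13  0.69 -0.41]
```

It slides now, so I'll continue to home.

Request:
send_rows --plan '[[[0.05, 0, 0.01, 0, 0, 0], [0.1, 0, 0.02, 0, 0, 0], [0.15, 0, 0.03, 0, 0, 0], [0.2, 0, 0.03, 0, 0, 0], [0.25, 0, 0.03, 0, 0, 0], [0.3, 0, 0.03, 0, 0, 0], [0.35, 0, 0.03, 0, 0, 0]]]'

```text
clock: 17.95
tool_pos: [0.4783, -0.0795, 0.0332]
orientation: [179.9, 0.7, -5.0]
force: [-13.8, 1.4, -2.1]
opening: 0.0121
gripper_force: 30.0
```

Request:
send_rows --plan '[[[0.05, 0, 0, 0, 0, 0], [0.1, 0, 0, 0, 0, 0]]]'

```text
clock: 18.12
tool_pos: [0.4792, -0.0796, 0.0332]
orientation: [179.9, 0.7, -5.0]
force: [-14.4, 1.4, -1.4]
opening: 0.0115
gripper_force: 30.0
```

Request:
send_rows --plan '[[[0.05, 0, 0, 0, 0, 0], [0.1, 0, 0, 0, 0, 0], [0.1, 0, 0, 0, 0, 0]]]'

```text
clock: 18.37
tool_pos: [0.4801, -0.0797, 0.0331]
orientation: [179.9, 0.7, -5.0]
force: [-14.2, 2.5, -1.2]
opening: 0.012
gripper_force: 30.0
```

Request:
send_rows --plan '[[[0.05, 0, 0, 0, 0, 0], [0.1, 0, 0, 0, 0, 0], [0.15, 0, 0, 0, 0, 0]]]'

```text
clock: 18.62
tool_pos: [0.4801, -0.0799, 0.0329]
orientation: [179.9, 0.9, -5.0]
force: [-19.9, 3.9, 2.7]
opening: 0.0116
gripper_force: 30.0
```

Home (contact at 480.1). I'll relax and release, then go to the screw with bar yaw -94.6° to back it off about 40°.

Request:
send_rows --plan '[[[-0.3, 0.1, 0.1, 0, 0, 0], [-0.55, 0.15, 0.2, 0, 0, 0], [-0.55, 0.15, 0.2, 0, 0, 0]]]'

```text
clock: 18.87
tool_pos: [0.4801, -0.08, 0.0323]
orientation: [180.0, 0.3, -4.9]
force: [-5.7, 1.8, -5.3]
opening: 0.0118
gripper_force: 30.0
```

Request:
send_rows --plan '[[[0, 0, 0, 0, 0, 0], [0, 0, 0, 0, 0, 0], [0, 0, 0, 0, 0, 0], [0, 0, -4, 0, 0, 0], [0, 0, -8, 0, 0, 0], [0, 0, -12, 0, 0, 7], [0, 0, -12.8, 0, 0, 14], [0, 0, -12.8, 0, 0, 14]]]' --fingers 0.45

```text
clock: 19.53
tool_pos: [0.4863, -0.0793, 0.1659]
orientation: [-179.8, -0.5, -19.2]
force: [-0.2, -0.3, -0.8]
opening: 0.0395
gripper_force: 0.0
```

```bash
python3 go.py 581.9 -90.3 160 -94.6
```

```text
t 19.53 j [ 13.7   5.9 -27.2   0.1 -56.3  57. ] p [486.3 -79.3 165.9] rpy [-179.77   -0.46  -19.25] F [-0.19 -0.29 -0.83] M [-0.06  0.13 -0.04] op 39.5
row [ 9.39 -2.11  0.67] [-0.5  -0.24 75.35]
```

Request:
send_rows --plan '[[[4, -0.9, 0.6, 0, 0, 75.3], [8, -1.8, 0.6, 0, 0, 75.3], [9.4, -2.1, 0.6, 0, 0, 75.3], [9.4, -2.1, 0.6, 0, 0, 75.3], [9.4, -2.1, 0.6, 0, 0, 75.3], [9.4, -2.1, 0.6, 0, 0, 75.3], [9.4, -2.1, 0.6, 0, 0, 75.3], [9.4, -2.1, 0.6, 0, 0, 75.3]]]'

```text
clock: 20.2
tool_pos: [0.579, -0.0902, 0.1547]
orientation: [180.0, 0.0, -76.4]
force: [0.1, -0.7, 0.5]
opening: 0.0394
gripper_force: 0.0
```

Request:
send_rows --plan '[[[0, 0, 0, 0, 0, 7], [0, 0, 0, 0, 0, 14], [0, 0, 0, 0, 0, 18], [0, 0, 0, 0, 0, 18], [0, 0, 0, 0, 0, 18]]]'

```text
clock: 20.62
tool_pos: [0.579, -0.0901, 0.155]
orientation: [180.0, -0.0, -93.9]
force: [-0.8, 0.4, 0.5]
opening: 0.0394
gripper_force: 0.0
```

```bash
python3 go.py 581.9 -90.3 113.5 -94.6
```

```text
t 20.62 j [ 10.3  15.5 -16.5   0.  -58.  -14.2] p [579.  -90.1 155. ] rpy [ 1.7998e+02 -1.0000e-02 -9.3930e+01] F [-0.8   0.38  0.54] M [0.03 0.07 0.02] op 39.4
row [-0.   -0.29  4.15] [ 0.02 -0.01  0.67]
```

Request:
send_rows --plan '[[[0, -0.3, 1.5, 0, 0, 0.6], [0, -0.3, 3, 0, 0, 0.6], [0, -0.3, 4, 0, 0, 0.6], [0, -0.3, 4.15, 0, 0, 0.6], [0, -0.3, 4.15, 0, 0, 0.6]]]'

```text
clock: 21.03
tool_pos: [0.5815, -0.0904, 0.1132]
orientation: [179.9, -0.0, -94.7]
force: [0.3, 0.5, 0.2]
opening: 0.0396
gripper_force: 0.0
```

Request:
send_rows --plan '[[[0, 0, 0, 0, 0, 0], [0, 0, 0, 0, 0, 0], [0, 0, 0, 0, 0, 0], [0, 0, 0, 0, 0, 0], [0, 0, 0, 0, 0, 0], [0, 0, 0, 0, 0, 0], [0, 0, 0, 0, 0, 0]]]' --fingers 0

```text
clock: 21.62
tool_pos: [0.5821, -0.0902, 0.1143]
orientation: [-180.0, 0.0, -94.7]
force: [-1.3, 1.4, 3.8]
opening: 0.0118
gripper_force: 30.0
```

```bash
python3 go.py 581.9 -90.3 113.5 -94.6
```

```text
t 21.62 j [ 10.2  18.  -18.9   0.  -53.  -14.9] p [582.1 -90.2 114.3] rpy [-179.97    0.    -94.74] F [-1.27  1.35  3.8 ] M [ 0.32  0.55 -0.03] op 11.8
row [0.01 0.02 0.08] [-0.03  0.   -0.14]
```

Request:
send_rows --plan '[[[0, 0, 0, 0, 0, -6], [0, 0, 0, 0, 0, -12], [0, 0, 0, 0, 0, -18], [0, 0, 0, 0, 0, -24], [0, 0, 0, 0, 0, -30], [0, 0, 0, 0, 0, -36], [0, 0, 0, 0, 0, -40], [0, 0, 0, 0, 0, -40]]]'

```text
clock: 22.28
tool_pos: [0.5829, -0.09, 0.1144]
orientation: [-179.9, -0.1, -54.5]
force: [2.4, 0.5, 1.8]
opening: 0.0119
gripper_force: 30.0
```

Request:
send_rows --plan '[[[0, 0, 0, 0, 0, 0]]]'

```text
clock: 22.37
tool_pos: [0.5829, -0.09, 0.1144]
orientation: [-179.9, -0.1, -54.9]
force: [2.4, 1.9, 2.7]
opening: 0.0119
gripper_force: 30.0
```

Request:
send_rows --plan '[[[0, 0, 0, 0, 0, 0], [0, 0, 0, 0, 0, 0], [0, 0, 0, 0, 0, 0], [0, 0, -2.5, 0, 0, 0], [0, 0, -4.5, 0, 0, 0], [0, 0, -4.5, 0, 0, 0]]]' --fingers 0.45

```text
clock: 22.87
tool_pos: [0.5839, -0.0905, 0.1627]
orientation: [-179.8, -0.2, -54.8]
force: [0.9, -0.5, 1.5]
opening: 0.0386
gripper_force: 0.0
```

```bash
python3 go.py 479.5 -80.4 160 -4.6
```

```text
t 22.87 j [ 10.2  15.3 -15.6   0.1 -58.8  25. ] p [583.9 -90.5 162.7] rpy [-179.78   -0.19  -54.76] F [ 0.94 -0.53  1.51] M [-0.03 -0.03 -0.01] op 38.6
row [-6.85  7.94  0.22] [ -0.13  -0.27 -50.16]
```

Request:
send_rows --plan '[[[-2.3, 2.6, 0.1, 0, 0, -7], [-4.6, 5.2, 0.2, 0, 0, -14], [-6.85, 7.9, 0.2, 0, 0, -21], [-6.85, 7.9, 0.2, 0, 0, -28], [-6.85, 7.9, 0.2, 0, 0, -35], [-6.85, 7.9, 0.2, 0, 0, -42], [-6.85, 7.9, 0.2, 0, 0, -49], [-6.85, 7.9, 0.2, 0, 0, -50.2]]]'

```text
clock: 23.53
tool_pos: [0.4774, -0.08, 0.1567]
orientation: [180.0, 0.0, -4.3]
force: [-0.4, 0.6, 0.1]
opening: 0.0393
gripper_force: 0.0
```

Request:
send_rows --plan '[[[0, 0, 0, 0, 0, 0], [0, 0, 0, 0, 0, 0]]]'

```text
clock: 23.7
tool_pos: [0.4777, -0.08, 0.1566]
orientation: [180.0, 0.0, -4.8]
force: [0.3, 0.5, -0.3]
opening: 0.0393
gripper_force: 0.0
```

```bash
python3 go.py 479.7 -80.4 32.3 -4.6
```

```text
t 23.7 j [ 13.8   6.  -28.5  -0.  -55.6  71.4] p [477.7 -80.  156.6] rpy [ 1.7999e+02  3.0000e-02 -4.7800e+00] F [ 0.34  0.48 -0.25] M [-0.09  0.15  0.01] op 39.3
row [ 0.21  0.02 12.43] [ 0.01  0.03 -0.18]
```

Request:
send_rows --plan '[[[0.2, 0, 4, 0, 0, -0.2], [0.2, 0, 8, 0, 0, -0.2], [0.2, 0, 11, 0, 0, -0.2], [0.2, 0, 12.2, 0, 0, -0.2], [0.2, 0, 12.4, 0, 0, -0.2], [0.2, 0, 12.4, 0, 0, -0.2], [0.2, 0, 12.4, 0, 0, -0.2], [0.2, 0, 12.4, 0, 0, -0.2]]]'

```text
clock: 24.37
tool_pos: [0.481, -0.0799, 0.0342]
orientation: [-180.0, -0.1, -4.4]
force: [0.7, -0.5, 0.5]
opening: 0.0394
gripper_force: 0.0
```

Request:
send_rows --plan '[[[0, 0, 0, 0, 0, 0], [0, 0, 0, 0, 0, 0], [0, 0, 0, 0, 0, 0], [0, 0, 0, 0, 0, 0], [0, 0, 0, 0, 0, 0], [0, 0, 0, 0, 0, 0]]]' --fingers 0

```text
clock: 24.87
tool_pos: [0.48, -0.0801, 0.0331]
orientation: [-180.0, -0.0, -4.4]
force: [-1.2, -1.0, 4.3]
opening: 0.0117
gripper_force: 30.0
```

Request:
send_rows --plan '[[[-0.05, 0, 0, 0, 0, 0], [-0.1, 0, 0, 0, 0, 0], [-0.15, 0, 0, 0, 0, 0], [-0.2, 0, 0, 0, 0, 0], [-0.25, 0, 0, 0, 0, 0], [-0.3, 0, 0, 0, 0, 0]]]'

```text
clock: 25.37
tool_pos: [0.4777, -0.0796, 0.0331]
orientation: [-180.0, -0.1, -4.3]
force: [4.9, -1.0, 0.7]
opening: 0.012
gripper_force: 30.0
```

Request:
send_rows --plan '[[[-0.05, 0, 0, 0, 0, 0], [-0.1, 0, 0, 0, 0, 0], [-0.15, 0, 0, 0, 0, 0], [-0.2, 0, 0, 0, 0, 0]]]'

```text
clock: 25.7
tool_pos: [0.4757, -0.0795, 0.0332]
orientation: [-180.0, -0.1, -4.3]
force: [4.9, -0.6, 0.6]
opening: 0.0117
gripper_force: 30.0
```

Steady pull is 4.9 N with little vertical load, which is on target. I'll take one more reading and then push home with compensation.

Request:
send_rows --plan '[[[-0.05, 0, 0, 0, 0, 0], [-0.1, 0, 0, 0, 0, 0], [-0.15, 0, 0, 0, 0, 0]]]'

```text
clock: 25.95
tool_pos: [0.4742, -0.0793, 0.0332]
orientation: [-180.0, -0.1, -4.3]
force: [4.5, -0.8, 0.2]
opening: 0.0116
gripper_force: 30.0
```

Request:
send_rows --plan '[[[0.1, 0, 0, 0, 0, 0], [0.2, -0.03, -0.06, 0, 0, 0], [0.3, -0.06, -0.12, 0, 0, 0], [0.35, -0.07, -0.14, 0, 0, 0], [0.4, -0.08, -0.16, 0, 0, 0]]]'

```text
clock: 26.37
tool_pos: [0.4747, -0.0795, 0.0335]
orientation: [180.0, 0.3, -4.4]
force: [-5.8, 0.8, -0.6]
opening: 0.0117
gripper_force: 30.0
```

Request:
send_rows --plan '[[[0.05, 0, 0, 0, 0, 0], [0.1, 0, 0, 0, 0, 0], [0.15, 0, 0, 0, 0, 0]]]'

```text
clock: 26.62
tool_pos: [0.4761, -0.0797, 0.0335]
orientation: [179.9, 0.3, -4.4]
force: [-5.8, -0.9, 1.4]
opening: 0.0119
gripper_force: 30.0
```

Request:
send_rows --plan '[[[0.05, 0, 0, 0, 0, 0], [0.1, 0, 0, 0, 0, 0], [0.15, 0, 0, 0, 0, 0], [0.2, 0, 0, 0, 0, 0], [0.25, 0, 0, 0, 0, 0], [0.3, 0, 0, 0, 0, 0], [0.35, 0, 0, 0, 0, 0]]]'

```text
clock: 27.2
tool_pos: [0.4795, -0.08, 0.0334]
orientation: [179.9, 0.3, -4.4]
force: [-4.9, -0.1, 0.2]
opening: 0.0118
gripper_force: 30.0
```

Request:
send_rows --plan '[[[0.05, 0, 0, 0, 0, 0], [0.1, 0, 0, 0, 0, 0], [0.15, 0, 0, 0, 0, 0]]]'

```text
clock: 27.45
tool_pos: [0.48, -0.0802, 0.0333]
orientation: [179.9, 0.4, -4.4]
force: [-9.4, 3.4, 4.6]
opening: 0.0118
gripper_force: 30.0
```

Request:
send_rows --plan '[[[0.05, -0.03, -0.05, 0, 0, 0], [0.1, -0.06, -0.1, 0, 0, 0], [0.1, -0.06, -0.1, 0, 0, 0]]]'

```text
clock: 27.7
tool_pos: [0.48, -0.0799, 0.0338]
orientation: [179.9, 0.5, -4.5]
force: [-8.9, 0.8, 1.0]
opening: 0.0112
gripper_force: 30.0
```

Request:
send_rows --plan '[[[-0.15, 0.06, 0.06, 0, 0, 0], [-0.3, 0.1, 0.12, 0, 0, 0], [-0.3, 0.1, 0.12, 0, 0, 0]]]'

```text
clock: 27.95
tool_pos: [0.48, -0.0802, 0.0335]
orientation: [180.0, 0.2, -4.4]
force: [-4.3, 0.8, -1.7]
opening: 0.0116
gripper_force: 30.0
```

Request:
send_rows --plan '[[[0, 0, 0, 0, 0, 0], [0, 0, 0, 0, 0, 0], [0, 0, 0, 0, 0, 0], [0, 0, -1, 0, 0, 0], [0, 0, -4, 0, 0, 0], [0, 0, -8, 0, 0, 0], [0, 0, -11, 0, 0, 0], [0, 0, -11, 0, 0, 0]]]' --fingers 0.5

```text
clock: 28.62
tool_pos: [0.4863, -0.0795, 0.151]
orientation: [-179.9, -0.6, -4.3]
force: [0.8, 0.6, -0.4]
opening: 0.0439
gripper_force: 0.0
```

Request:
send_rows --plan '[[[-2, 0, -4, 0, 0, 0], [-2, 0, -8, 0, 0, 0], [-2, 0, -8, 0, 0, 0]]]'

```text
clock: 28.87
tool_pos: [0.4656, -0.0784, 0.232]
orientation: [-179.9, -0.7, -4.3]
force: [1.3, 0.5, 2.0]
opening: 0.0439
gripper_force: 0.0
```

```bash
python3 go.py; python3 - <<'E'
from plant import ctrl
import cv2, numpy as np
b=ctrl.snapshot("scene")["img"]; a=ctrl.snapshot("wrist")["img"]
cv2.imwrite("pics/f.png",np.vstack([cv2.resize(b[200:350,120:320,::-1],(400,300),interpolation=2),cv2.resize(a[:,:,::-1],(400,300))]))
from scipy.ndimage import map_coordinates as mc
d=np.load("pics/scene0.npz"); T=np.linalg.inv(d["pose"]); c,s=np.cos(np.radians(-4.6)),np.sin(np.radians(-4.6))
def pr(x,y,z=44):
    q=d["K"]@(T[:3,:3]@np.array([.583+(c*x-s*y)/1e3,-.0887+(s*x+c*y)/1e3,z/1e3])+T[:3,3]); return q[:2]/q[2]
g=b.astype(float).mean(2); print(np.mean([[mc(g,pr(x,y)[::-1].reshape(2,1),order=1)[0] for x in range(14,60,2)] for y in(-6,-3,0,3,6)],0).astype(int).tolist())
E
```

```text
t 28.87 j [ 14.6   0.4 -24.    0.2 -65.   71.1] p [465.6 -78.4 232. ] rpy [-179.95   -0.68   -4.26] F [1.3  0.5  1.96] M [-0.01 -0.25 -0.04] op 43.9
[92, 91, 91, 92, 92, 92, 93, 93, 99, 119, 145, 156, 158, 156, 145, 116, 83, 58, 46, 46, 45, 45, 45]
```

View pics/f.png

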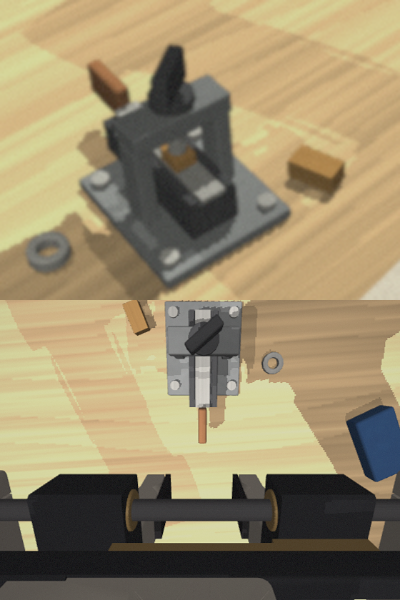

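The blade tip profile matches the earlier home position. The handle at (202,425) sits against the bed end, the block and ring are undisturbed, and the gripper is clear. I'm handing in.

```bash
python3 -c "
from plant import ctrl
print(ctrl.close_job())"
```

```text
the job is handed in; nothing more can be done
None
```

The gauge is home in the gap and drags at about 5 N (pulls of 4.5–4.9 N, pushes of 4.9–5.8 N), everything is released and the job is handed in; I first overtightened to about 13 N (under the 20 N limit) and backed off 40°, and one push back home jammed at nearly 40 N of downward press before I freed it.

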